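# Fetch the catch pan and set it under the grinding wheel

### The arm

A 6-joint arm with a two-finger parallel gripper is mounted at the origin on the work surface. World frame = base frame: x ahead of the robot, y to its left, z up, the work surface at z = 0. Lengths are in m, angles in rad, forces in N, time in s.
With the tool pointing down it reaches from about 0.35 to 0.775 m from the base axis. Payload 7.3 kg.
Tool frame: the origin (TCP) lies at the centre of the arm's flange, where the gripper is bolted on; the fingertips stand 178 mm ahead of it and the grasp point (between the pads) lies 159 mm ahead of it; z points along the fingers, y is the line along which they close (so a half turn about z gives the same grasp; the last joint's range is limited). The gripper opens to 92 mm and grips with 3 to 60 N. Pads are 19 mm wide; open, the fingers measure 130 mm over their backs; the gripper's body (75 mm by 190 mm) begins 47 mm behind the grasp point.
Start: joints at [1.201, 0.342, 1.524, -0, 1.275, -0.146], TCP at [0.116, 0.512, 0.405] pointing down, gripper open.
Joint ranges: [-2.53, 2.53], [-0.77, 2.02], [0.04, 2.7], [-1, 4.14], [0.28, 2.66], [-3.11, 3.11]. Speed limits (rad/s): [2.57, 2.57, 3.14, 3.14, 3.14, 3.14].

### API

Orientations are given as [roll, pitch, yaw] about the fixed x, y, z axes, in that order (R = Rz(yaw) Ry(pitch) Rx(roll)).
In Python, from cell import telemetry, vision, ticket gives the robot as it stands.
- The arm moves only by the shell command python3 -m crank 'ROWS' [FORCE]. ROWS is JSON, a list of rows, each a list of 5 numbers: the gripper command: -1 is shut, 1 is fully open, values between are in proportion, then the shift along the tool's x, y, z in mm, then the turn about the tool's z in rad. In form: [[fingers, dx, dy, dz, roll], ...]. A call has 1 to 12 rows; each row is the pose to reach, as a shift and turn from the pose commanded when the call began, along the tool's axes at that moment; what a row does not reach only later rows make up. A row lasts 1/12 s, in which the tool goes at most 41.7 mm and 7.16 degrees, less where a joint would pass 70% of its speed; a pose out of reach is approached as far as the arm can. A call with a gripper value outside its range is refused whole. The fingers move at their own pace and stop on an object; FORCE is the grip in N (left out, the last holds). Time passes only in rows, so rows that repeat a pose let the fingers close. It gives the time, the measured TCP pose, the force, the opening and the grip force at its end, in the units of the state.
- telemetry.observe(): the state, without advancing time (a new reading comes with each control period).
- vision.read_camera(name): name is "scene" or "side" or "wrist"; returns (picture, depth): 480x640x3 uint8, red, green, blue; 480x640 float32, m along the optical axis (not along the pixel's ray), 0 where there is no reading.
- vision.get_calibration(name): a dict with "camera_matrix" (3x3 intrinsics, pixels), "dist" ([k1, k2, p1, p2, k3] as OpenCV has them; the pictures are not rectified), "rvec" (rotation vector, rad) and "tvec" (3), from world to camera coordinates, as OpenCV has them. Camera axes: x right, y down, z forward; pixel columns grow to the right and rows downward; lengths in m; the calibration is good to about 2 mm. A picture is of the moment at which its call begins: read the wrist's pose just before it. get_calibration takes no time and is no camera call; for the wrist camera it gives the pose at the moment of the call.
- ticket.hand_in(): hands the job in; it is judged then, once.
The state is a dict: "time": time; "qpos": joint angles; "qvel": joint speeds; "joint_efforts": joint torques, N m; "tool_pos": TCP position; "tool_rot": TCP orientation; "contact_force": force on the tool from outside, world axes, zero at the start; "torque": the same for the moment, N m; "opening": finger opening in m; "grip_force": force on a finger pad.
Only numpy, scipy, OpenCV 4.12 (cv2) and the standard library are available. Lean on these libraries where they do the work, as an engineer would, in place of code of your own. Each camera call takes 0.05 s, during which the arm holds its last target. There are 200 camera calls.

### The job

Lift the metal catch pan out of its wooden tray by the rim (its handle is boxed in there), stand it gently on the open bench and let go. Then take it by its handle and bring it in under the grinder's wheel, so that it stands on the bench centred under the wheel with its handle pointing out to the grinder's front, away from the column. Do not drop or tip the pan, do not bump the grinder, and leave everything else where it is.

Things in the scene. Friction and masses are not known exactly. Their poses are not given: they have to be found in the camera images.
- pan: Round open cast-aluminium pan, 100 mm across the rim (96 mm at the foot), 55 mm tall, wall 8 mm thick, floor 5 mm, with one straight handle; about 0.32 kg in all (varies by a fifth). Origin: centre of its underside; z up; the handle runs along its -x. It starts upright on the tray's 8 mm floor, its handle in the tray's channel.
- pan_handle: The pan's handle, one piece with the pan, same origin and axes as pan: a level square bar 14 mm wide and 14 mm tall, from the pan's wall to 150 mm from the pan's centre along -x; its centre line is 24 mm above the pan's underside.
- handle_end (a point): Middle of the free end of the pan's handle, 150 mm from the pan's centre.
- tray: Fixed open wooden tray; wall tops 46 mm above the bench. Its bay (inside: x -80 to +90 mm, y -80 to +80; outside 8 mm more) holds the pan. Origin: on the bench under the bay's centre; z up; the handle's channel leaves along -x. The tray stands to the left or the right of the robot, the grinder on the other side.
- tray_channel (a point): Middle of the floor of the tray's channel for the handle: 30 mm wide inside, too narrow for fingers beside the handle, 50 mm outside, walls 46 mm high, ending open at x = -170 mm in the tray's frame.
- grinder: Fixed grinder: one upright stone wheel in a fork in front of a column. Origin: on the bench straight under the wheel's centre, which is the place for the pan; z up; the open front is its -x side, the column is on its +x side.
- wheel_centre (a point): Centre of the grey stone wheel, 170 mm above the bench: wheel 150 mm across (lowest point 95 mm above the bench), 40 mm wide, its axle along the grinder's y. Two fork arms, 84 mm wide overall with the axle ends, 152 to 188 mm high, run back from it to the column.
- column_foot (a point): Foot of the grinder's column, 135 mm along the grinder's +x. The column is 70 mm in x, 90 mm in y, 230 mm tall, with a motor 84 mm across on top (to 250 mm); its foot plate, 14 mm thick, reaches from 85 to 215 mm along x and is 160 mm wide.
- jar: Bystander, loose: amber glass jar, 64 mm across, 75 mm tall. Origin: at its underside, about its middle.
- bottle: Bystander, loose: white bottle, 56 mm across, 150 mm tall. Origin: at its underside, about its middle.
- collar: Bystander, loose: dark steel ring lying flat, 64 mm across, 26 mm tall. Origin: at its underside, about its middle.
- offcut: Bystander, loose: pale wooden block 50 x 110 x 35 mm tall (its x, y, z). Origin: at its underside, about its middle.
- wrench: Bystander, loose: wrench 180 mm long lying flat along its own x. Origin: at its underside, about its middle.
- hammer: Bystander, loose: hammer 240 mm long lying along its own x. Origin: at its underside, about its middle.
- bush: Bystander, loose: brass cylinder 60 mm across, 50 mm tall. Origin: at its underside, about its middle.
Mind the look-alikes: they are no part of the job. Of the things that look like the pan, the largest one is meant.

How it is judged:
By the outcome, as a careful person would: the job done as asked, in the order asked, and still so for the second after the job is handed in, with the robot touching nothing.
It also fails if it takes over 72 s, if anything falls off the work surface, if the arm or the gripper's body presses on something with over 40 N, if the wrist force passes 120 N, or if a joint passes its speed limit or range.

## Working session

There is one attempt and no reset: what is moved stays moved. The work goes in short steps, Python scripts to look and compute and a shell command to move; the robot and the scene stay as the last step left them, time stands still between calls to the robot, and variables do not carry over. Pictures are saved under pics/ and viewed, at most 10 in all, crops included, and the job is handed in when it is done.

```bash
ls; mkdir -p pics; cat > h.py <<'E'
import numpy as np, cv2
from cell import telemetry, vision, ticket
def cam(n):
    c=vision.get_calibration(n); p,d=vision.read_camera(n)
    c={k:np.array(v,float) for k,v in c.items()}
    return p,d,c
def pts(d,c):
    "world point per pixel from depth"
    h,w=d.shape
    uv=np.stack(np.meshgrid(np.arange(w),np.arange(h)),-1).reshape(-1,1,2).astype(np.float64)
    n=cv2.undistortPoints(uv,c['camera_matrix'],c['dist']).reshape(h,w,2)
    P=np.dstack([n*d[...,None],d])
    R=cv2.Rodrigues(c['rvec'])[0]
    return (P-c['tvec'].ravel())@R
def save(name,p): cv2.imwrite('pics/'+name,p[...,::-1])
E
python3 - <<'E'
from h import *
print(telemetry.observe())
for n in ('scene','side'):
    p,d,c=cam(n); save(n+'0.png',p); np.savez(n+'0.npz',p=p,d=d,**c)
    R=cv2.Rodrigues(c['rvec'])[0]; print(n,-R.T@c['tvec'].ravel(),R[2])
E
```

```text
pics
{'time': 0.0, 'qpos': array([ 1.20100830e+00,  3.42683405e-01,  1.52499544e+00, -5.05314403e-05,
        1.27537766e+00, -1.46029712e-01]), 'qvel': array([-0.00092073,  0.00139738,  0.00070389, -0.00243473, -0.00017428,
       -0.0002512 ]), 'joint_efforts': array([-1.29285399e-04, -4.31224573e+01, -2.44227809e+01,  7.17479177e-02,
        5.58750762e-02, -1.09180442e-04]), 'tool_pos': array([0.11644646, 0.51178547, 0.4040727 ]), 'tool_rot': array([-3.14013735e+00, -1.65200460e-04,  2.91784897e+00]), 'contact_force': array([ 0.45502787, -0.16407278, -0.15905423]), 'torque': array([0.00586176, 0.0124986 , 0.03189018]), 'grip_force': 0.0, 'opening': 0.09173901477938762}
scene [ 1.16102875 -0.30296792  1.04936289] [-0.55558867  0.25886895 -0.79013169]
side [-0.28550224 -1.0121745   1.24266511] [ 0.46773112  0.58998764 -0.65813538]
```

View pics/scene0.png

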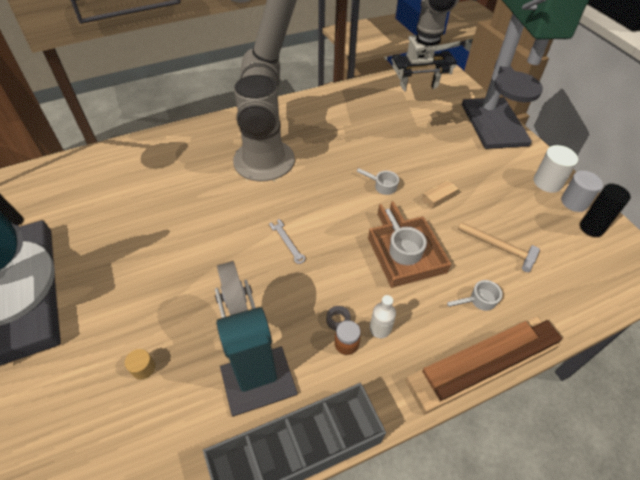

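View pics/side0.png

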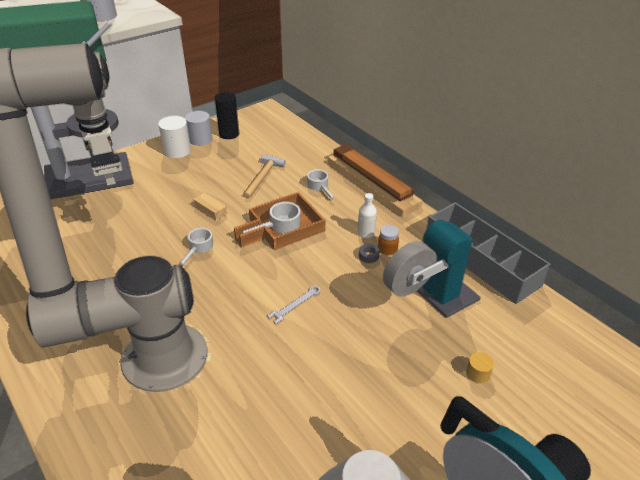

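The scene picture shows three pan-like things: pixels (387,182), (407,245) in the tray, and (487,295). The one in the tray at (407,245) looks largest. The grinder is at about (245,330), with its wheel at (232,285). The wrench (288,240) and the collar, jar and bottle (340–385, 320) lie between tray and grinder. I'll measure next.

```bash
cat > m1.py <<'E'
from h import *
A=[];C=[]
for n in ('scene','side'):
    z=np.load(n+'0.npz'); P=pts(z['d'],z); ok=z['d']>0
    hsv=cv2.cvtColor(z['p'],cv2.COLOR_RGB2HSV)
    np.save(n+'P.npy',P)
    b=(P[...,2]<.003)&(P[...,2]>-.01)&ok; 
    print(n,'bench z',np.median(P[...,2][(abs(P[...,2])<.02)&ok]))
    A.append(P[ok]);C.append(z['p'][ok])
A=np.vstack(A);C=np.vstack(C)
# top-down map 2mm: x 0..0.95 rows up, y 0.75..-0.75
s=.002;m=(A[:,0]>0.2)&(A[:,0]<.95)&(abs(A[:,1])<.7)&(A[:,2]<.3)&(A[:,2]>-.02)
A=A[m];C=C[m];o=np.argsort(A[:,2]);A=A[o];C=C[o]
r=((.95-A[:,0])/s).astype(int);q=((.7-A[:,1])/s).astype(int)
H=np.zeros((376,701),np.float32);I=np.zeros((376,701,3),np.uint8);H[r,q]=A[:,2];I[r,q]=C
save('top.png',I)
np.savez('cloud.npz',A=A,C=C)
M=cv2.morphologyEx((H>.008).astype(np.uint8),cv2.MORPH_CLOSE,np.ones((3,3)))
k,l,st,ce=cv2.connectedComponentsWithStats(M)
for i in range(1,k):
    if st[i,4]>80:
        y,x=np.nonzero(l==i);(cx,cy),wh,a=cv2.minAreaRect(np.stack([x,y],1).astype(np.float32))
        print('x %.3f y %.3f'%(.95-cy*s,.7-cx*s),'wh',np.round(np.array(wh)*s,3),'a',round(a,1),'hmax %.3f'%H[l==i].max(),'px',int(cx),int(cy), 'rgb',I[l==i].mean(0).astype(int))
E
python3 m1.py
```

```text
scene bench z 0.00041258603688790787
side bench z 0.00024337129352174948
x 0.913 y 0.251 wh [0.074 0.418] a 90.0 hmax 0.089 px 224 18 rgb [95 67 44]
x 0.905 y -0.250 wh [0.09  0.368] a 90.0 hmax 0.096 px 475 22 rgb [70 68 65]
x 0.664 y -0.269 wh [0.17  0.296] a 4.5 hmax 0.252 px 484 142 rgb [71 75 72]
x 0.758 y 0.339 wh [0.148 0.078] a 27.5 hmax 0.050 px 180 95 rgb [121 115 107]
x 0.706 y -0.033 wh [0.074 0.141] a 7.0 hmax 0.083 px 366 122 rgb [88 79 72]
x 0.736 y 0.058 wh [0.073 0.055] a 57.5 hmax 0.156 px 320 107 rgb [151 147 138]
x 0.643 y 0.500 wh [0.253 0.089] a 49.3 hmax 0.037 px 99 153 rgb [110  92  72]
x 0.518 y 0.251 wh [0.191 0.277] a 6.8 hmax 0.070 px 224 215 rgb [89 69 53]
x 0.601 y -0.525 wh [0.07 0.06] a 26.6 hmax 0.058 px 612 174 rgb [156 122  65]
x 0.400 y 0.461 wh [0.06  0.124] a 82.6 hmax 0.044 px 119 275 rgb [102  83  57]
x 0.269 y 0.303 wh [0.144 0.082] a 36.6 hmax 0.047 px 198 340 rgb [119 114 107]
x 0.297 y -0.063 wh [0.049 0.041] a 51.8 hmax 0.017 px 381 326 rgb [115 110 107]
x 0.255 y -0.681 wh [0.11  0.038] a 90.0 hmax 0.300 px 690 347 rgb [57 53 48]
```

View pics/top.png

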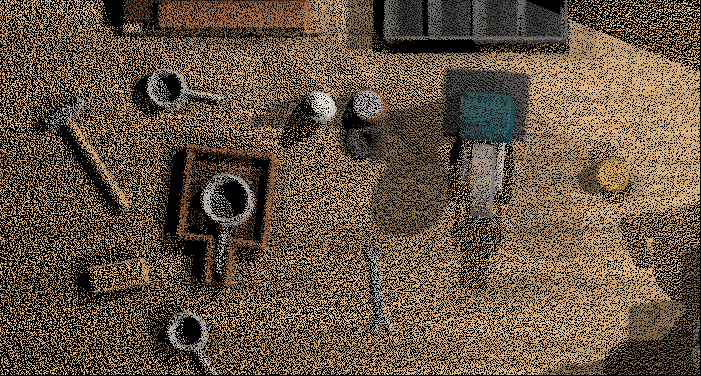

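The top map shows the tray pan at (227,199), rim about 50 px (100 mm). The small pans at (165,88) and (188,330) are about 40 px (80 mm). The pan in the tray is the one meant. The grinder wheel is at (483,178), with its column at (488,115) and its front toward the robot. Now I'll fit exact poses and confirm with a crop.

```bash
cat > m2.py <<'E'
from h import *
from scipy.optimize import least_squares
z=np.load('cloud.npz');A,C=z['A'],z['C'].astype(int)
def reg(x0,x1,y0,y1,z0,z1): return (A[:,0]>x0)&(A[:,0]<x1)&(A[:,1]>y0)&(A[:,1]<y1)&(A[:,2]>z0)&(A[:,2]<z1)
sat=C.max(1)-C.min(1)
for nm,(x,y) in dict(tray=(.552,.246),far=(.774,.37),near=(.29,.324)).items():
    m=reg(x-.07,x+.07,y-.07,y+.07,.035,.08)&(sat<35)
    zt=np.percentile(A[m,2],97); q=A[m&(A[:,2]>zt-.006)][:,:2]
    hull=cv2.convexHull(q.astype(np.float32))[:,0]
    f=least_squares(lambda p:np.hypot(*(hull-p[:2]).T)-p[2],[x,y,.05],loss='soft_l1',f_scale=.002).x
    print(nm,'rim z %.3f'%zt,'centre',f[:2].round(4),'D %.4f'%(2*f[2]))
# handle of tray pan
m=reg(.38,.495,.2,.3,.029,.05)&(sat<30)
q=A[m]; t=q[:,2]>np.percentile(q[:,2],50)-.004
v=cv2.fitLine(q[t][:,:2].astype(np.float32),cv2.DIST_HUBER,0,.01,.01).ravel(); print('handle',len(q),'z',np.percentile(q[:,2],[10,50,90]).round(3),v.round(4),'xmin',q[:,0].min().round(4),'ang',np.degrees(np.arctan2(v[1],v[0])))
# tray top
m=reg(.36,.64,.14,.34,.042,.05)&(C[:,0]-C[:,2]>25)
r=cv2.minAreaRect(A[m&(A[:,0]>.46)][:,:2].astype(np.float32)); print('tray bay rect',r)
# grinder
m=reg(.5,.9,-.4,-.15,.010,.018);r=cv2.minAreaRect(A[m&(A[:,0]>.65)][:,:2].astype(np.float32)); print('foot',r)
m=reg(.5,.68,-.4,-.15,.19,.26);q=A[m]; print('wheel top', len(q), cv2.minAreaRect(q[:,:2].astype(np.float32)), 'zmax',np.percentile(q[:,2],99))
m=reg(.5,.9,-.4,-.15,.21,.26)&(C[:,1]-C[:,0]>15);print('motor',cv2.minAreaRect(A[m][:,:2].astype(np.float32)),A[m].mean(0))
m=reg(.65,.9,-.4,-.15,.03,.225)&(C[:,1]-C[:,0]>15);print('column',cv2.minAreaRect(A[m][:,:2].astype(np.float32)))
m=reg(.5,.68,-.3,-.24,.09,.26);q=A[m];print('wheel xmin',np.percentile(q[:,0],1),q[q[:,0].argmin()])
a=np.load('side0.npz')['p'][180:250,170:350];b=np.load('scene0.npz')['p'][160:320,350:520]
save('crop.png',np.hstack([cv2.resize(a,(400,300)),cv2.resize(b,(319,300))]))
E
python3 m2.py
```

```text
tray rim z 0.066 centre [0.5504 0.2448] D 0.1067
far rim z 0.045 centre [0.7701 0.365 ] D 0.0826
near rim z 0.045 centre [0.2873 0.324 ] D 0.0809
handle 153 z [0.034 0.038 0.042] [ 0.9858 -0.1681  0.4512  0.2574] xmin 0.4011 ang -9.675822
tray bay rect ((0.5510821342468262, 0.24151811003684998), (0.19456185400485992, 0.18216341733932495), 88.43524169921875)
foot ((0.785732090473175, -0.2752188444137573), (0.2386917769908905, 0.23119616508483887), 86.92591857910156)
wheel top 2572 ((0.597611665725708, -0.27268874645233154), (0.1644936203956604, 0.10536623001098633), 0.22044433653354645) zmax 0.24682354524580774
motor ((0.7149433493614197, -0.2754192650318146), (0.10612639784812927, 0.09925666451454163), 86.24949645996094) [ 0.72018714 -0.27646466  0.23633606]
column ((0.7154059410095215, -0.277759850025177), (0.10521041601896286, 0.10058395564556122), 86.85884857177734)
wheel xmin 0.5176239081053366 [ 0.51410962 -0.26801273  0.17803728]
```

View pics/crop.png

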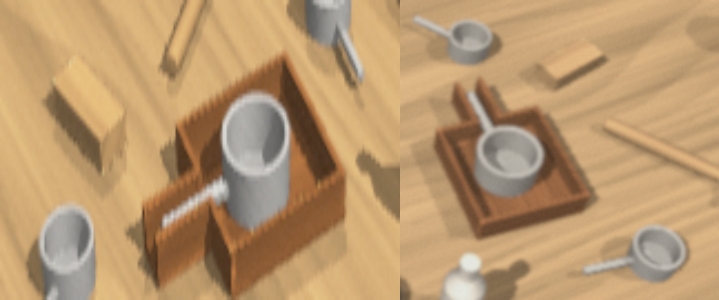

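The crop confirms it: the pan in the tray measures Ø≈0.10 m with its rim at 0.063–0.066 m. The other two are Ø≈0.08 with rims at 0.045. Poses fit the description. I'll move above the pan for a close look, with the fingers' closing line radial at about 25° in world. That puts the grip toward the bay's far-left corner, away from the channel.

```bash
cat >> h.py <<'E'
from scipy.spatial.transform import Rotation as Ro
def plan(x,y,z,yawdeg):
    "print the row shift (mm, rad) from the present pose to TCP x,y,z at yaw"
    s=telemetry.observe(); R=Ro.from_euler('xyz',s['tool_rot']).as_matrix()
    d=R.T@(np.array([x,y,z])-s['tool_pos'])*1000
    a=(np.degrees(s['tool_rot'][2])-yawdeg+180)%360-180
    print('rows d',d.round(1),'roll',round(np.radians(a),4),'| t',round(s['time'],2),'pos',np.round(s['tool_pos'],4),'yaw',np.degrees(s['tool_rot'][2]).round(2),'F',np.round(s['contact_force'],1),'open',round(s['opening'],4),'q',np.round(s['qpos'],2))
E
python3 -c "
from h import *
plan(.592,.263,.404,115)"
python3 -m crank '[[1,-519,-138,0,0.91],[1,-519,-138,0,0.91],[1,-519,-138,0,0.91],[1,-519,-138,0,0.91],[1,-519,-138,0,0.91],[1,-519,-138,0,0.91],[1,-519,-138,0,0.91],[1,-519,-138,0,0.91],[1,-519,-138,0,0.91],[1,-519,-138,0,0.91],[1,-519,-138,0,0.91],[1,-519,-138,0,0.91]]'
```

```text
rows d [-5.189e+02 -1.371e+02  2.000e-01] roll 0.9107 | t 0.1 pos [0.1164 0.5118 0.4041] yaw 167.18 F [0.1 0.5 0.8] open 0.0918 q [ 1.2   0.34  1.52 -0.    1.28 -0.15]
time: 1.1
tool_pos: [0.5607, 0.278, 0.4043]
tool_rot: [-3.141, -0.0, 2.008]
contact_force: [0.2, 1.0, 0.7]
opening: 0.0918
grip_force: 0.0
```

```bash
cat > m3.py <<'E'
from h import *
from scipy.optimize import least_squares
import sys
plan(.592,.263,.404,115)
p,d,c=cam('wrist'); save('w1.png',p); np.savez('w1.npz',p=p,d=d,**c)
P=pts(d,c); sat=p.max(2).astype(int)-p.min(2)
ok=(d>0)&(sat<35)
print('bench/other z',np.percentile(P[...,2][d>0],[1,10,50,90,99]).round(3))
m=ok&(P[...,2]>.056)&(P[...,2]<.075)&(np.hypot(P[...,0]-.55,P[...,1]-.245)<.08)
cn=max(cv2.findContours(cv2.morphologyEx(m.astype(np.uint8),cv2.MORPH_CLOSE,np.ones((5,5))),cv2.RETR_EXTERNAL,cv2.CHAIN_APPROX_NONE)[0],key=cv2.contourArea)
print('contour',cv2.boundingRect(cn))
# cast contour onto plane z=.063
n=cv2.undistortPoints(cn.astype(float),c['camera_matrix'],c['dist'])[:,0]; R=cv2.Rodrigues(c['rvec'])[0]
o=-R.T@c['tvec'].ravel(); ray=np.c_[n,np.ones(len(n))]@R; X=o+ray*((.063-o[2])/ray[:,2])[:,None]
f=least_squares(lambda q:np.hypot(X[:,0]-q[0],X[:,1]-q[1])-q[2],[.55,.245,.05],loss='soft_l1',f_scale=.002)
print('cam',o.round(3),'pan',f.x.round(4),'res',np.std(f.fun).round(4),'rim z',np.median(P[...,2][m]))
h=ok&(P[...,2]>.028)&(P[...,2]<.05)&(np.hypot(P[...,0]-f.x[0],P[...,1]-f.x[1])>.06)&(np.hypot(P[...,0]-f.x[0],P[...,1]-f.x[1])<.16)&(P[...,0]<f.x[0])
v=cv2.fitLine(P[h][:,:2].astype(np.float32),cv2.DIST_HUBER,0,.01,.01).ravel();print('handle',h.sum(),v,'ang',np.degrees(np.arctan(v[1]/v[0])))
E
python3 m3.py
```

```text
rows d [-26.8  22.    0.2] roll 0.0005 | t 1.1 pos [0.5607 0.278  0.4043] yaw 115.03 F [0.2 1.  0.7] open 0.0918 q [ 0.34  0.53  1.22  0.    1.39 -0.1 ]
bench/other z [-0.001  0.     0.009  0.331  0.339]
contour (218, 179, 125, 122)
cam [0.53  0.344 0.385] pan [0.5491 0.2474 0.049 ] res 0.0004 rim z 0.06338841546026165
handle 2029 [ 0.9946862  -0.10295343  0.4448489   0.25906527] ang -5.909267
```

View pics/w1.png

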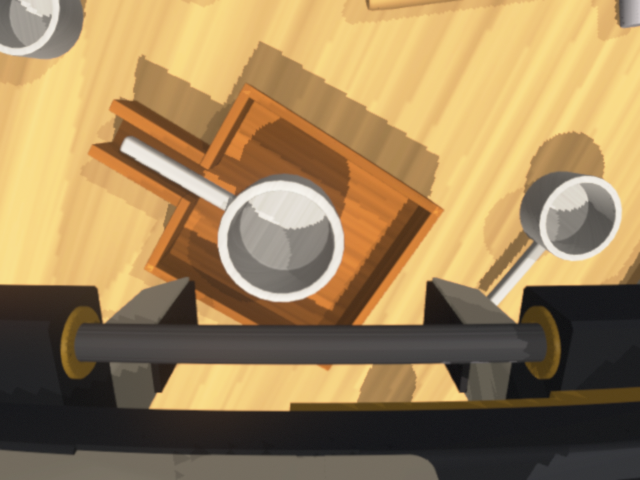

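The wrist view shows the pan at pixel (281,240) in the tray with its handle in the channel toward the upper left. The bay is free on the right and near sides. The rim fits as centre (0.549, 0.247), Ø98 mm, z 0.063, yaw about −6°. Next I grasp the rim at 25°.

```bash
python3 -m crank '[[-0.2,-23,22.5,0,0],[-0.2,-23,22.5,0,0],[-0.2,-23,22.5,30,0],[-0.2,-23,22.5,60,0],[-0.2,-23,22.5,90,0],[-0.2,-23,22.5,115,0],[-0.2,-23,22.5,135,0],[-0.2,-23,22.5,135,0]]' 30
python3 - <<'E'
from h import *
plan(.5908,.2668,.206,115)
E
python3 -m crank '[[-0.2,0,0,15,0],[-0.2,0,0,30,0],[-0.2,0,0,45,0],[-0.2,0,0,55,0],[-0.2,0,0,63,0],[-0.2,0,0,63,0]]'
python3 - <<'E'
from h import *
plan(.5908,.2668,.206,115)
E
```

```text
time: 1.82
tool_pos: [0.5874, 0.268, 0.2646]
tool_rot: [-3.132, -0.001, 2.008]
contact_force: [-1.4, -0.1, -1.1]
opening: 0.0426
grip_force: 0.0
rows d [-2.6  3.1 58.5] roll 0.001 | t 1.82 pos [0.5874 0.268  0.2646] yaw 115.06 F [-1.4 -0.1 -1.1] open 0.0426 q [ 0.31  0.69  1.34  0.    1.12 -0.13]
time: 2.32
tool_pos: [0.5888, 0.2682, 0.2057]
tool_rot: [-3.14, -0.0, 2.008]
contact_force: [-0.7, 0.1, -0.2]
opening: 0.037
grip_force: 0.0
rows d [-2.1  1.2 -0.3] roll 0.0008 | t 2.32 pos [0.5888 0.2682 0.2057] yaw 115.05 F [-0.7  0.1 -0.2] open 0.037 q [ 0.31  0.76  1.38  0.    1.   -0.13]
```

```bash
python3 -m crank '[[-0.5,-2,1,0,0],[-1,-2,1,0,0],[-1,-2,1,0,0],[-1,-2,1,0,0],[-1,-2,1,0,0],[-1,-2,1,0,0],[-1,-2,1,0,0],[-1,-2,1,0,0]]' 50
python3 -m crank '[[-1,0,0,-3,0],[-1,0,0,-6,0],[-1,0,0,-10,0],[-1,0,0,-15,0],[-1,0,0,-15,0]]'
```

```text
time: 2.98
tool_pos: [0.5906, 0.2666, 0.2082]
tool_rot: [-3.14, -0.0, 2.008]
contact_force: [-2.6, -1.3, 10.1]
opening: 0.0078
grip_force: 49.9
time: 3.4
tool_pos: [0.5914, 0.2668, 0.2228]
tool_rot: [3.14, 0.0, 2.008]
contact_force: [0.2, -0.1, -2.5]
opening: 0.0079
grip_force: 50.0
```

```bash
python3 -m crank '[[-1,0,0,-15,0],[-1,0,0,-30,0],[-1,0,0,-50,0],[-1,0,0,-70,0],[-1,0,0,-85,0],[-1,0,0,-85,0],[-1,0,0,-85,0]]'
cat > m4.py <<'E'
from h import *
plan(.512,-.141,.305,115)
I=[]
for n in ('scene','side'):
    p,d,c=cam(n); np.savez(n+'1.npz',p=p,d=d,**c); I.append(p)
save('lift.png',np.hstack([cv2.resize(I[0][150:330,300:500],(400,360)),cv2.resize(I[1][130:310,180:380],(400,360))]))
E
python3 m4.py
```

```text
time: 3.98
tool_pos: [0.5911, 0.2667, 0.3071]
tool_rot: [3.14, 0.0, 2.008]
contact_force: [0.3, -0.4, -3.5]
opening: 0.0079
grip_force: 50.0
rows d [-335.9 -244.2    1.7] roll 0.0007 | t 3.98 pos [0.5911 0.2667 0.3071] yaw 115.04 F [ 0.3 -0.4 -3.5] open 0.0079 q [ 0.31  0.65  1.29  0.    1.2  -0.13]
```

View pics/lift.png

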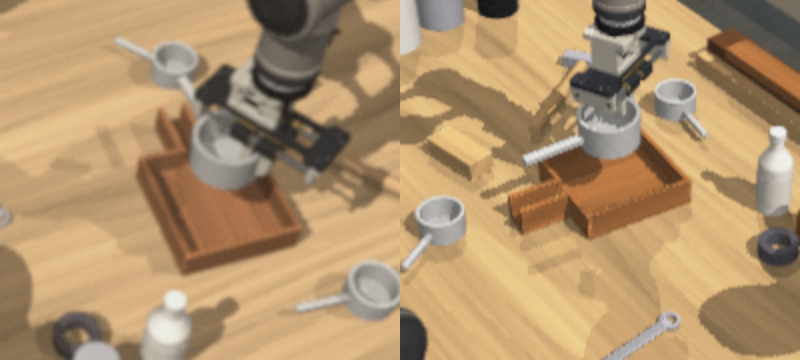

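The pan hangs level from the rim (left view pan at (228,150), right view at (610,125)) and is clear of the tray. I carry it to the stage spot (pan about (0.47,-0.16)).

```bash
python3 -m crank '[[-1,-5,-4,0,0],[-1,-15,-11,0,0],[-1,-30,-22,0,0],[-1,-50,-36,0,0],[-1,-70,-51,0,0],[-1,-90,-65,0,0],[-1,-110,-80,0,0],[-1,-130,-94,0,0],[-1,-150,-109,0,0],[-1,-165,-120,0,0],[-1,-175,-127,0,0],[-1,-175,-127,0,0]]'
python3 -m crank '[[-1,-8,-6,0,0],[-1,-20,-14,0,0],[-1,-35,-25,0,0],[-1,-55,-40,0,0],[-1,-75,-55,0,0],[-1,-95,-69,0,0],[-1,-115,-83,0,0],[-1,-135,-98,0,0],[-1,-150,-109,0,0],[-1,-160,-116,0,0],[-1,-160,-116,0,0],[-1,-160,-116,0,0]]'
cat > m5.py <<'E'
from h import *
plan(.512,-.141,.21,115)
p,d,c=cam('wrist'); np.savez('w2.npz',p=p,d=d,**c); save('w2.png',p)
E
python3 m5.py
```

```text
time: 5.08
tool_pos: [0.5494, 0.0517, 0.3064]
tool_rot: [-3.14, 0.0, 2.005]
contact_force: [0.6, 0.2, -3.0]
opening: 0.008
grip_force: 50.0
time: 6.08
tool_pos: [0.5127, -0.1396, 0.3065]
tool_rot: [3.141, -0.001, 2.007]
contact_force: [-0.3, 0.8, -3.3]
opening: 0.0078
grip_force: 50.0
rows d [-1.  -1.2 96.5] roll -0.0001 | t 6.08 pos [ 0.5127 -0.1396  0.3065] yaw 114.99 F [-0.3  0.8 -3.3] open 0.0078 q [-0.41  0.45  1.65  0.    1.04 -0.85]
```

View pics/w2.png

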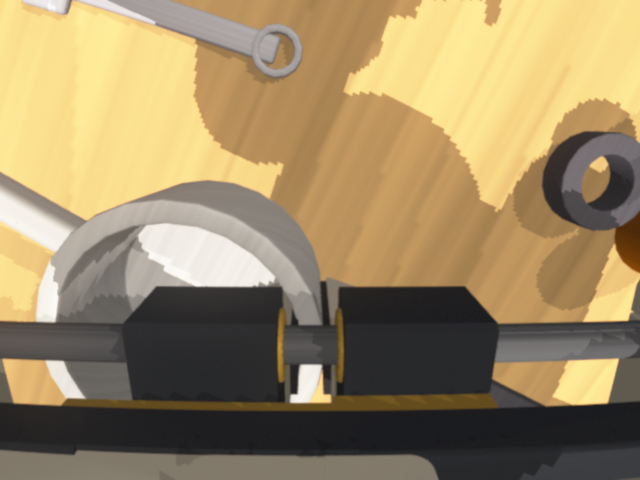

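```bash
python3 -m crank '[[-1,0,0,5,0],[-1,0,0,15,0],[-1,0,0,30,0],[-1,0,0,50,0],[-1,0,0,68,0],[-1,0,0,82,0],[-1,0,0,92,0],[-1,0,0,98,0],[-1,0,0,101,0],[-1,0,0,101,0],[-1,0,0,101,0]]'
python3 -m crank '[[-1,0,0,1,0],[-1,0,0,2,0],[-1,0,0,3,0],[-1,0,0,3,0]]'
```

```text
time: 7.05
tool_pos: [0.5129, -0.1396, 0.2061]
tool_rot: [3.141, 0.001, 2.008]
contact_force: [0.9, 0.6, -2.2]
opening: 0.0077
grip_force: 50.0
time: 7.38
tool_pos: [0.5126, -0.1397, 0.2029]
tool_rot: [3.141, 0.0, 2.008]
contact_force: [-1.2, -0.5, -2.9]
opening: 0.0079
grip_force: 50.0
```

```bash
python3 -m crank '[[-1,0,0,0.7,0],[-1,0,0,1.4,0],[-1,0,0,1.4,0],[-1,0,0,1.4,0]]'
python3 -m crank '[[-1,0,0,0.7,0],[-1,0,0,1.4,0],[-1,0,0,1.4,0],[-1,0,0,1.4,0]]'
```

```text
time: 7.72
tool_pos: [0.5128, -0.1397, 0.2021]
tool_rot: [3.141, 0.001, 2.008]
contact_force: [-0.1, 1.0, 5.8]
opening: 0.0076
grip_force: 50.0
time: 8.05
tool_pos: [0.5131, -0.1397, 0.2014]
tool_rot: [3.14, 0.001, 2.008]
contact_force: [-0.4, 1.2, 10.4]
opening: 0.0078
grip_force: 50.0
```

Bench contact is felt at z≈0.202. I'll release and rise.

```bash
python3 -m crank '[[-1,0,0,-1.5,0],[-1,0,0,-1.5,0],[-0.6,0,0,-1.5,0],[-0.4,0,0,-1.5,0],[-0.2,0,0,-1.5,0],[-0.2,0,0,-1.5,0],[-0.2,0,0,-1.5,0]]'
python3 -m crank '[[-0.2,0,0,-10,0],[-0.2,0,0,-25,0],[-0.2,0,0,-50,0],[-0.2,0,0,-80,0],[-0.2,0,0,-115,0],[-0.2,0,0,-150,0],[-0.2,0,0,-190,0],[-0.2,0,0,-220,0],[-0.2,0,0,-220,0],[-0.2,0,0,-220,0]]'
cat > m6.py <<'E'
from h import *
plan(.35,-.16,.40,175)
I=[];A=[];C=[]
for n in ('scene','side'):
    p,d,c=cam(n); np.savez(n+'2.npz',p=p,d=d,**c); I.append(p); P=pts(d,c); A.append(P[d>0]);C.append(p[d>0])
    m=(d>0)&(P[...,2]<.3)
    R=cv2.Rodrigues(c['rvec'])[0]
    # grey pan: rim
    sat=p.max(2).astype(int)-p.min(2); g=(sat<35)&(P[...,2]>.048)&(P[...,2]<.062)&(np.hypot(P[...,0]-.47,P[...,1]+.16)<.08)
    cn=np.vstack(cv2.findContours(g.astype(np.uint8),cv2.RETR_EXTERNAL,cv2.CHAIN_APPROX_NONE)[0]); print(n,'pan px',cv2.boundingRect(cn),'xy',P[g].mean(0).round(4))
    # column px
    t=(p[...,1].astype(int)-p[...,0]>12)&(np.abs(P[...,0]-.7)<.15)&(np.abs(P[...,1]+.27)<.15)
    print(n,'teal px',cv2.boundingRect(t.astype(np.uint8)),'front x pct',np.percentile(P[t][:,0],[2,50,98]).round(3),'y',np.percentile(P[t][:,1],[2,50,98]).round(3))
save('st.png',np.hstack([cv2.resize(I[0][210:430,160:380],(400,400)),cv2.resize(I[1][180:360,300:480],(400,400))]))
E
python3 m6.py
```

```text
time: 8.63
tool_pos: [0.5126, -0.1397, 0.2012]
tool_rot: [-3.141, -0.0, 2.008]
contact_force: [-0.7, 0.3, 0.1]
opening: 0.0347
grip_force: 0.0
time: 9.47
tool_pos: [0.5125, -0.1396, 0.4238]
tool_rot: [3.138, 0.004, 2.008]
contact_force: [-0.5, 1.1, -0.2]
opening: 0.0369
grip_force: 0.0
rows d [  50.3 -155.9   23.2] roll -1.0465 | t 9.47 pos [ 0.5125 -0.1396  0.4238] yaw 115.04 F [-0.5  1.1 -0.2] open 0.0369 q [-0.41  0.34  1.48  0.    1.32 -0.85]
scene pan px (246, 255, 37, 31) xy [ 0.4794 -0.1572  0.0534]
scene teal px (218, 308, 58, 83) front x pct [0.694 0.758 0.766] y [-0.315 -0.273 -0.228]
side pan px (329, 284, 37, 29) xy [ 0.4716 -0.1639  0.0533]
side teal px (423, 220, 50, 85) front x pct [0.669 0.696 0.754] y [-0.327 -0.307 -0.232]
```

View pics/st.png

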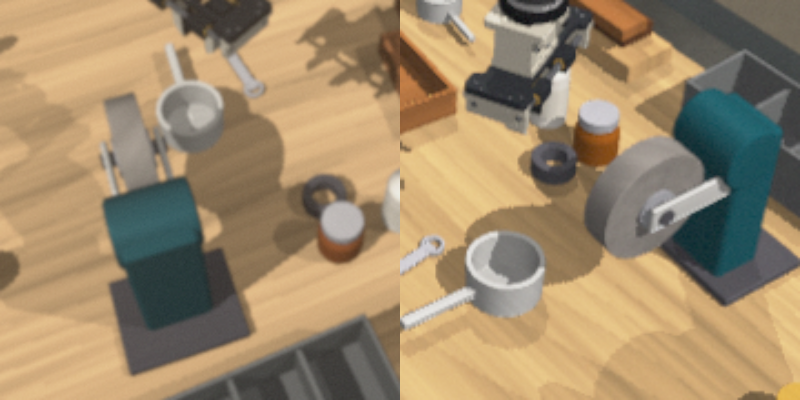

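The pan stands upright and free, at (190,118) in the left view and (505,275) in the right. It is clear of the wrench. Now I fly high over the grinder to measure its axis from above.

```bash
python3 -m crank '[[-0.2,0,0,-40,0],[-0.2,-10,0,-60,0],[-0.2,-40,5,-60,0],[-0.2,-80,10,-60,0],[-0.2,-120,15,-60,0],[-0.2,-160,20,-60,0],[-0.2,-195,25,-60,0],[-0.2,-222,26,-60,0],[-0.2,-222,26,-60,0],[-0.2,-222,26,-60,0]]'
cat > m7.py <<'E'
from h import *
plan(.63,-.33,.48,115)
p,d,c=cam('wrist'); np.savez('w3.npz',p=p,d=d,**c); save('w3.png',p)
E
python3 m7.py
```

```text
time: 10.4
tool_pos: [0.6307, -0.3316, 0.4771]
tool_rot: [-3.138, -0.005, 2.006]
contact_force: [0.5, -0.5, -0.4]
opening: 0.0364
grip_force: 0.0
rows d [ 1.8  0.  -2.9] roll -0.0011 | t 10.4 pos [ 0.6307 -0.3316  0.4771] yaw 114.94 F [ 0.5 -0.5 -0.4] open 0.0364 q [-0.59  0.7   0.73  0.    1.72 -1.03]
```

View pics/w3.png

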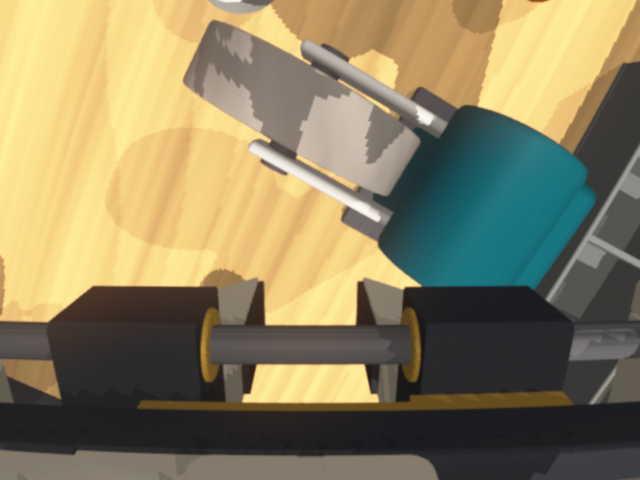

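The wrist view shows the wheel from (200,50) to (400,170), the fork arms on both sides and the teal motor at (490,190). I'll fit the wheel cylinder (r = 75 mm, axle at z = 0.17) to its points.

```bash
cat > m8.py <<'E'
from h import *
from scipy.optimize import least_squares
z=np.load('w3.npz');p=z['p'];d=z['d'];P=pts(d,z)
g=np.zeros(d.shape,np.uint8);cv2.fillPoly(g,[np.array([[210,12],[440,130],[390,205],[175,85]])],1)
sub=p.astype(int)
m=(g>0)&(d>0)&(P[...,2]>.192)&(P[...,2]<.26)&(sub[...,1]-sub[...,0]<8)&(np.hypot(P[...,0]-.59,P[...,1]+.27)<.1)
m=cv2.erode(m.astype(np.uint8),np.ones((3,3)))>0
q=P[m];print(len(q),'zmax',np.percentile(q[:,2],99))
def res(v):
    x,y,a=v; s=(q[:,0]-x)*np.cos(a)+(q[:,1]-y)*np.sin(a); t=-(q[:,0]-x)*np.sin(a)+(q[:,1]-y)*np.cos(a)
    return np.r_[np.hypot(s,q[:,2]-.17)-.075, np.maximum(abs(t)-.02,0)*1]
def show(v):
    x,y,a=v;t=-(q[:,0]-x)*np.sin(a)+(q[:,1]-y)*np.cos(a);s=(q[:,0]-x)*np.cos(a)+(q[:,1]-y)*np.sin(a)
    print(np.round([x,y],4),'deg',np.degrees(a).round(2),'t',np.percentile(t,[1,50,99]).round(4),'s',np.percentile(s,[1,99]).round(4),'rms',np.std(res(v)[:len(q)]).round(4))
f=least_squares(res,[.59,-.27,-.05],loss='soft_l1',f_scale=.002);show(f.x)
# heading independently: edges of the wheel strip per s-bin
x,y,a=f.x;s=(q[:,0]-x)*np.cos(a)+(q[:,1]-y)*np.sin(a);t=-(q[:,0]-x)*np.sin(a)+(q[:,1]-y)*np.cos(a)
b=np.linspace(-.06,.055,12);S=[];L=[];U=[]
for i in range(11):
    k=(s>b[i])&(s<b[i+1])
    if k.sum()>30: S.append((b[i]+b[i+1])/2);L.append(np.percentile(t[k],2));U.append(np.percentile(t[k],98))
print(np.round(S,3),np.round(L,4),np.round(U,4))
print('heading from edges',np.degrees(a+np.polyfit(S,L,1)[0]),np.degrees(a+np.polyfit(S,U,1)[0]))
# motor check
tm=(sub[...,1]-sub[...,0]>25)&(P[...,2]>.2)&(d>0); print('motor',cv2.minAreaRect(P[tm][:,:2].astype(np.float32)))
E
python3 m8.py
```

```text
17678 zmax 0.24637174676322846
[ 0.593  -0.2642] deg -4.09 t [-0.0181  0.0012  0.0194] s [-0.0645  0.0655] rms 0.0006
[-0.055 -0.044 -0.034 -0.023 -0.013 -0.002  0.008  0.018  0.029  0.039
  0.05 ] [-0.0177 -0.0176 -0.0177 -0.0177 -0.0177 -0.0176 -0.0177 -0.0177 -0.0177
 -0.0176 -0.0177] [0.0188 0.019  0.0191 0.019  0.019  0.0191 0.0191 0.0191 0.0189 0.0189
 0.0188]
heading from edges -4.103258117896701 -4.127244256599348
motor ((0.6997341513633728, -0.27143430709838867), (0.09776759892702103, 0.12329109013080597), 86.51204681396484)
```

The grinder is at (0.593, −0.264), heading −4.1°, with residuals of 0.6 mm. Now a near look at the standing pan.

```bash
python3 -m crank '[[-0.2,30,-18,0,0],[-0.2,65,-39,0,0],[-0.2,100,-60,0,0],[-0.2,135,-81,0,0],[-0.2,170,-102,0,0],[-0.2,195,-117,20,0],[-0.2,208,-125,45,0],[-0.2,208,-125,45,0],[-0.2,208,-125,45,0],[-0.2,208,-125,45,0]]'
cat > m9.py <<'E'
from h import *
from scipy.optimize import least_squares
def panfit(g,zb,p,d,c):
    P=pts(d,c);sat=p.max(2).astype(int)-p.min(2)
    r=np.hypot(P[...,0]-g[0],P[...,1]-g[1]);z=P[...,2]-zb
    m=(d>0)&(sat<40)&(z>.049)&(z<.062)&(r<.075)
    cn=max(cv2.findContours(cv2.morphologyEx(m.astype(np.uint8),cv2.MORPH_CLOSE,np.ones((5,5))),cv2.RETR_EXTERNAL,cv2.CHAIN_APPROX_NONE)[0],key=cv2.contourArea)
    n=cv2.undistortPoints(cn.astype(float),c['camera_matrix'],c['dist'])[:,0]; R=cv2.Rodrigues(c['rvec'])[0]
    o=-R.T@c['tvec'].ravel(); ray=np.c_[n,np.ones(len(n))]@R; X=o+ray*((zb+.055-o[2])/ray[:,2])[:,None]
    f=least_squares(lambda q:np.hypot(X[:,0]-q[0],X[:,1]-q[1])-q[2],[g[0],g[1],.05],loss='soft_l1',f_scale=.001).x
    r=np.hypot(P[...,0]-f[0],P[...,1]-f[1])
    h=(d>0)&(sat<40)&(z>.026)&(z<.036)&(r>.06)&(r<.16)&(P[...,0]<f[0]-.03)
    h=cv2.morphologyEx(h.astype(np.uint8),cv2.MORPH_OPEN,np.ones((3,3)))>0
    Q=P[h]
    if len(Q)<50: print('pan',f.round(4),'no handle'); return f,None
    v=cv2.fitLine(Q[:,:2].astype(np.float32),cv2.DIST_HUBER,0,.01,.01).ravel(); a=np.degrees(np.arctan(v[1]/v[0]))
    w=(Q[:,0]-f[0])*-np.sin(np.radians(a))+(Q[:,1]-f[1])*np.cos(np.radians(a))
    print('pan',f.round(4),'contour box',cv2.boundingRect(cn),'rim z',np.median(P[...,2][m]).round(4),'handle n',len(Q),'z',np.median(Q[:,2]).round(4),'ang',a.round(2),'rmax',r[h].max().round(4),'line offset from centre',np.percentile(w,[2,50,98]).round(4))
    return f,a
if __name__=='__main__':
    plan(.43,-.196,.43,115)
    p,d,c=cam('wrist'); np.savez('w4.npz',p=p,d=d,**c)
    f,a=panfit((.471,-.159),0,p,d,c)
    L=.135; u=-np.array([np.cos(np.radians(a)),np.sin(np.radians(a))]); g=f[:2]+L*u; print('grip pt',g.round(4),np.hypot(*g).round(3))
    plan(g[0],g[1],.43,180+a)
E
python3 m9.py
```

```text
time: 11.28
tool_pos: [0.4296, -0.1944, 0.438]
tool_rot: [3.14, 0.003, 2.008]
contact_force: [1.3, 0.2, 0.7]
opening: 0.0369
grip_force: 0.0
rows d [-1.6 -0.4  8. ] roll 0.0012 | t 11.28 pos [ 0.4296 -0.1944  0.438 ] yaw 115.07 F [1.3 0.2 0.7] open 0.0369 q [-0.59  0.22  1.61  0.    1.32 -1.03]
pan [ 0.4739 -0.1586  0.049 ] contour box (317, 128, 115, 114) rim z 0.0555 handle n 1497 z 0.0316 ang -4.95 rmax 0.1486 line offset from centre [-0.0061  0.0002  0.0064]
grip pt [ 0.3394 -0.1469] 0.37
rows d [ 81.7 -61.8   7.6] roll -1.0471 | t 11.33 pos [ 0.4299 -0.1947  0.438 ] yaw 115.06 F [0.9 0.4 1.3] open 0.0363 q [-0.59  0.22  1.6   0.    1.32 -1.03]
```

```bash
python3 -m crank '[[-0.2,20,-15,0,-0.1],[-0.2,40,-30,0,-0.22],[-0.2,60,-45,0,-0.34],[-0.2,82,-62,0,-0.46],[-0.2,82,-62,0,-0.58],[-0.2,82,-62,0,-0.7],[-0.2,82,-62,0,-0.82],[-0.2,82,-62,0,-0.94],[-0.2,82,-62,0,-1.047],[-0.2,82,-62,0,-1.047],[-0.2,82,-62,0,-1.047],[-0.2,82,-62,0,-1.047]]'
python3 -c "
from h import *
plan(.3394,-.1469,.184,175.05)"
```

```text
time: 12.33
tool_pos: [0.3385, -0.1466, 0.4369]
tool_rot: [-3.141, 0.001, 3.052]
contact_force: [-0.1, -0.2, -0.4]
opening: 0.0369
grip_force: 0.0
rows d [-7.000e-01 -1.000e-01  2.529e+02] roll -0.0036 | t 12.33 pos [ 0.3385 -0.1466  0.4369] yaw 174.85 F [-0.1 -0.2 -0.4] open 0.0369 q [-0.62  0.02  1.84  0.    1.28 -2.1 ]
```

```bash
python3 -m crank '[[-0.2,0,0,20,0],[-0.2,0,0,50,0],[-0.2,0,0,85,0],[-0.2,0,0,120,0],[-0.2,0,0,155,0],[-0.2,0,0,185,0],[-0.2,0,0,210,0],[-0.2,0,0,220,0],[-0.2,0,0,220,0]]'
python3 -c "
from h import *
plan(.3394,-.1469,.185,175.05)"
python3 -m crank '[[-0.2,0,0,8,0],[-0.2,0,0,16,0],[-0.2,0,0,24,0],[-0.2,0,0,31,0],[-0.2,0,0,31,0]]'
python3 -c "
from h import *
plan(.3394,-.1469,.185,175.05)"
```

```text
time: 13.08
tool_pos: [0.3378, -0.1461, 0.2145]
tool_rot: [3.139, -0.004, 3.052]
contact_force: [0.6, -0.2, -1.2]
opening: 0.0362
grip_force: 0.0
rows d [-1.8 -0.7 29.5] roll -0.0028 | t 13.08 pos [ 0.3378 -0.1461  0.2145] yaw 174.89 F [ 0.6 -0.2 -1.2] open 0.0362 q [-0.62  0.37  2.17  0.    0.6  -2.1 ]
time: 13.5
tool_pos: [0.3382, -0.1464, 0.1852]
tool_rot: [3.141, -0.0, 3.054]
contact_force: [-0.6, -0.2, 0.5]
opening: 0.0366
grip_force: 0.0
rows d [-1.2 -0.4  0.2] roll -0.0015 | t 13.5 pos [ 0.3382 -0.1464  0.1852] yaw 174.97 F [-0.6 -0.2  0.5] open 0.0366 q [-0.62  0.44  2.19  0.    0.51 -2.1 ]
```

```bash
python3 -m crank '[[-0.5,0,0,0,0],[-1,0,0,0,0],[-1,0,0,0,0],[-1,0,0,0,0],[-1,0,0,0,0],[-1,0,0,0,0],[-1,0,0,0,0]]' 50
python3 -c "
from h import *
plan(.593-.1365*np.cos(np.radians(4.1)),-.2638+.1365*np.sin(np.radians(4.1)),.185,175.9)"
```

```text
time: 14.08
tool_pos: [0.3381, -0.1463, 0.1856]
tool_rot: [-3.141, 0.001, 3.055]
contact_force: [0.0, -2.0, 2.0]
opening: 0.0138
grip_force: 50.0
rows d [-127.7  -97.     0.7] roll -0.0155 | t 14.08 pos [ 0.3381 -0.1463  0.1856] yaw 175.01 F [ 0. -2.  2.] open 0.0138 q [-0.62  0.44  2.19  0.    0.51 -2.1 ]
```

Handle gripped (13.8 mm). I slide the pan on the bench, sideways first and then in under the wheel.

```bash
python3 -m crank '[[-1,0,-3,-0.5,0],[-1,0,-9,-0.5,0],[-1,0,-18,-0.5,0],[-1,0,-29,-0.5,0],[-1,0,-41,-0.5,0],[-1,0,-53,-0.5,-0.005],[-1,0,-65,-0.5,-0.01],[-1,0,-77,-0.5,-0.015],[-1,0,-87,-0.5,-0.015],[-1,0,-94,-0.5,-0.015],[-1,0,-97,-0.5,-0.015],[-1,0,-97,-0.5,-0.015]]'
python3 -c "
from h import *
plan(.593-.1365*np.cos(np.radians(4.1)),-.2638+.1365*np.sin(np.radians(4.1)),.185,175.9)"
python3 -m crank '[[-1,-3,0,0,0],[-1,-9,0,0,0],[-1,-17,0,0,0],[-1,-27,0,0,0],[-1,-38,0,0,0],[-1,-48,0,0,0],[-1,-57,0,0,0],[-1,-64,0,0,0],[-1,-68,0,0,0],[-1,-70,0,0,0],[-1,-70,0,0,0]]'
cat > m10.py <<'E'
from h import *
from m9 import panfit
t=(.593-.1365*np.cos(np.radians(4.1)),-.2638+.1365*np.sin(np.radians(4.1)))
plan(*t,.185,175.9)
I=[]
for n in ('scene','side'):
    p,d,c=cam(n); np.savez(n+'3.npz',p=p,d=d,**c); I.append(p)
save('in.png',np.hstack([cv2.resize(I[0][180:420,140:380],(400,400)),cv2.resize(I[1][180:380,280:480],(400,400))]))
E
python3 m10.py
```

```text
time: 15.08
tool_pos: [0.3295, -0.2436, 0.1858]
tool_rot: [-3.141, 0.0, 3.068]
contact_force: [0.3, 0.2, -0.2]
opening: 0.0136
grip_force: 50.0
rows d [-127.8   -1.1    0.9] roll -0.0015 | t 15.08 pos [ 0.3295 -0.2436  0.1858] yaw 175.81 F [ 0.3  0.2 -0.2] open 0.0136 q [-0.82  0.49  2.08  0.    0.57 -2.32]
time: 16.0
tool_pos: [0.3999, -0.2479, 0.1859]
tool_rot: [-3.141, 0.001, 3.07]
contact_force: [1.4, 0.4, -1.6]
opening: 0.0138
grip_force: 50.0
rows d [-57.3  -2.1   0.9] roll 0.0 | t 16.0 pos [ 0.3999 -0.2479  0.1859] yaw 175.9 F [ 1.4  0.4 -1.6] open 0.0138 q [-0.72  0.55  1.92  0.    0.66 -2.22]
```

View pics/in.png

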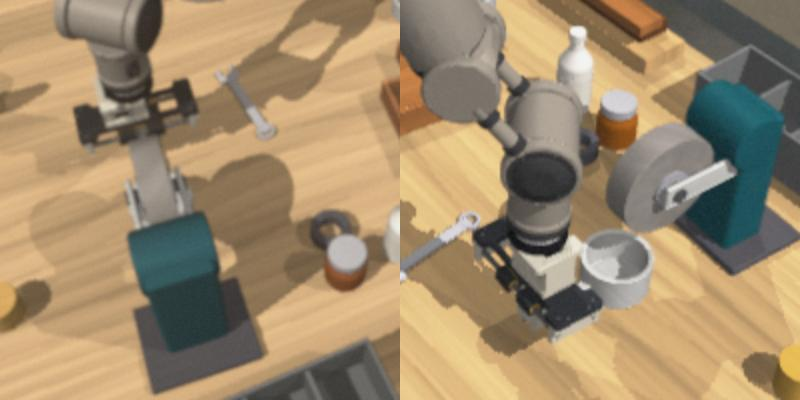

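The pan is in front of the wheel, upright, with its rim at (617,265) in the right view. Before the last 57 mm, I check the arm's foremost extent against the wheel, and the pan's position from the side view.

```bash
cat > m11.py <<'E'
from h import *
from m9 import panfit
import sys
k=sys.argv[1]; g=(float(sys.argv[2]),float(sys.argv[3]))
T=np.array(telemetry.observe()['tool_pos'])
for n in ('side','scene'):
    z=np.load(n+k+'.npz');P=pts(z['d'],z);d=z['d']
    try: panfit(g,0,z['p'],d,z)
    except Exception as e: print(n,'nofit',e)
    for a,b in ((.07,.12),(.12,.18),(.18,.25),(.25,.32),(.32,.45)):
        m=(d>0)&(P[...,2]>a)&(P[...,2]<b)&(abs(P[...,1]-T[1])<.045)&(P[...,0]>T[0]-.05)&(P[...,0]<(.505 if b<.26 else .6))
        if m.sum()>20: print(n,(a,b),m.sum(),'max x-TCP',(np.percentile(P[m][:,0],98)-T[0]).round(3))
E
python3 m11.py 3 .536 -.26; python3 -c "
from m9 import *
z=np.load('side2.npz');panfit((.474,-.159),0,z['p'],z['d'],z)"
```

```text
pan [ 0.5327 -0.262   0.0495] no handle
side (0.07, 0.12) 335 max x-TCP -0.015
side (0.12, 0.18) 332 max x-TCP 0.03
side (0.18, 0.25) 633 max x-TCP 0.02
side (0.25, 0.32) 86 max x-TCP 0.015
side (0.32, 0.45) 986 max x-TCP 0.06
pan [ 0.4786 -0.5986  0.3941] no handle
scene (0.07, 0.12) 467 max x-TCP 0.041
scene (0.12, 0.18) 410 max x-TCP 0.039
scene (0.18, 0.25) 557 max x-TCP 0.043
scene (0.25, 0.32) 520 max x-TCP 0.069
scene (0.32, 0.45) 1685 max x-TCP 0.07
pan [ 0.471  -0.1639  0.0496] contour box (329, 284, 37, 29) rim z 0.0535 handle n 69 z 0.0304 ang -3.52 rmax 0.1452 line offset from centre [-0.0035  0.0041  0.0102]
```

Clearances are fine: 43 mm ahead of the TCP below z = 0.25, leaving about 18 mm to the wheel. The pan is where the grip predicts, so in it goes.

```bash
python3 -m crank '[[-1,-3,-0.2,0,0],[-1,-8,-0.5,0,0],[-1,-15,-0.8,0,0],[-1,-23,-1.2,0,0],[-1,-31,-1.6,0,0],[-1,-39,-2,0,0],[-1,-46,-2,0,0],[-1,-52,-2,0,0],[-1,-56,-2,0,0],[-1,-57.5,-2,0,0],[-1,-57.5,-2,0,0],[-1,-57.5,-2,0,0]]'
python3 m10.py; python3 m11.py 3 .593 -.264
```

```text
time: 17.1
tool_pos: [0.4569, -0.254, 0.186]
tool_rot: [-3.141, 0.001, 3.07]
contact_force: [0.5, -1.3, -1.8]
opening: 0.0134
grip_force: 50.0
rows d [ 0.1 -0.   1. ] roll -0.0002 | t 17.1 pos [ 0.4569 -0.254   0.186 ] yaw 175.89 F [ 0.5 -1.3 -1.8] open 0.0134 q [-0.65  0.62  1.78  0.    0.75 -2.15]
pan [ 0.5875 -0.2704  0.0453] no handle
side (0.07, 0.12) 344 max x-TCP -0.015
side (0.12, 0.18) 342 max x-TCP 0.03
side (0.18, 0.25) 621 max x-TCP 0.02
side (0.25, 0.32) 96 max x-TCP 0.006
side (0.32, 0.45) 907 max x-TCP 0.059
pan [  84.7945 -102.6578  132.6139] no handle
scene (0.07, 0.12) 283 max x-TCP 0.041
scene (0.12, 0.18) 302 max x-TCP 0.039
scene (0.18, 0.25) 557 max x-TCP 0.041
scene (0.25, 0.32) 539 max x-TCP 0.067
scene (0.32, 0.45) 1788 max x-TCP 0.068
```

```bash
python3 -m crank '[[-1,0,0,0.6,0],[-1,0,0,0.6,0],[-0.7,0,0,0.6,0],[-0.5,0,0,0.6,0],[-0.3,0,0,0.6,0],[-0.2,0,0,0.6,0],[-0.2,0,0,0.6,0],[-0.2,0,0,0.6,0]]'
python3 -m crank '[[-0.2,4,0,0,0],[-0.2,12,0,0,0],[-0.2,22,0,0,0],[-0.2,34,0,0,0],[-0.2,46,0,0,0],[-0.2,56,0,-5,0],[-0.2,60,0,-25,0],[-0.2,60,0,-60,0],[-0.2,60,0,-95,0],[-0.2,60,0,-130,0],[-0.2,60,0,-150,0],[-0.2,60,0,-150,0]]'
python3 -c "
from h import *
plan(.40,-.25,.42,-4)"
```

```text
time: 17.87
tool_pos: [0.4565, -0.2539, 0.1852]
tool_rot: [3.141, -0.0, 3.07]
contact_force: [0.0, 0.7, -0.3]
opening: 0.036
grip_force: 0.0
time: 18.87
tool_pos: [0.3969, -0.2502, 0.34]
tool_rot: [-3.136, 0.007, 3.07]
contact_force: [-0.1, -0.5, 0.9]
opening: 0.0366
grip_force: 0.0
rows d [ -3.6  -0.  -79.9] roll 3.1395 | t 18.87 pos [ 0.3969 -0.2502  0.34  ] yaw 175.88 F [-0.1 -0.5  0.9] open 0.0366 q [-0.73  0.31  1.77  0.    1.05 -2.22]
```

Released, retreated along the handle and risen. I turn the wrist camera toward the grinder to verify the placing.

```bash
python3 -m crank '[[-0.2,0,0,-30,0.1],[-0.2,0,0,-60,0.22],[-0.2,0,0,-90,0.34],[-0.2,0,0,-90,0.46],[-0.2,0,0,-90,0.58],[-0.2,0,0,-90,0.7],[-0.2,0,0,-90,0.82],[-0.2,0,0,-90,0.94],[-0.2,0,0,-90,1.06],[-0.2,0,0,-90,1.18],[-0.2,0,0,-90,1.3],[-0.2,0,0,-90,1.42]]'
python3 -m crank '[[-0.2,0,0,0,0.12],[-0.2,0,0,0,0.24],[-0.2,0,0,0,0.36],[-0.2,0,0,0,0.48],[-0.2,0,0,0,0.6],[-0.2,0,0,0,0.72],[-0.2,0,0,0,0.84],[-0.2,0,0,0,0.96],[-0.2,0,0,0,1.08],[-0.2,0,0,0,1.2],[-0.2,0,0,0,1.32],[-0.2,0,0,0,1.44]]'
python3 -m crank '[[-0.2,0,0,0,0.12],[-0.2,0,0,0,0.24],[-0.2,0,0,0,0.28],[-0.2,0,0,0,0.28]]'
cat > m12.py <<'E'
from h import *
from scipy.optimize import least_squares
plan(.44,-.25,.43,-4)
p,d,c=cam('wrist'); np.savez('w5.npz',p=p,d=d,**c); save('w5.png',p)
for n in ('scene','side'):
    a,b,e=cam(n); np.savez(n+'4.npz',p=a,d=b,**e)
P=pts(d,c);sat=p.max(2).astype(int)-p.min(2);g=np.array([.593,-.264])
r=np.hypot(*(P[...,:2]-g).transpose(2,0,1));z=P[...,2]
m=(d>0)&(sat<40)&(z>.050)&(z<.06)&(r<.07);Q=P[m]
f=least_squares(lambda q:np.clip(np.abs(np.hypot(Q[:,0]-q[0],Q[:,1]-q[1])-.046)-.004,0,None)*1,[*g],loss='soft_l1',f_scale=.001)
print('rim n',len(Q),'centre',f.x.round(4),'res',np.std(f.fun).round(5),'rim z',np.median(Q[:,2]).round(4),'spread',np.percentile(Q[:,2],[5,95]).round(4))
h=(d>0)&(sat<40)&(z>.026)&(z<.036)&(r>.06)&(r<.16)&(P[...,0]<.54);H=P[h]
v=cv2.fitLine(H[:,:2].astype(np.float32),cv2.DIST_HUBER,0,.01,.01).ravel();print('handle n',len(H),'ang',np.degrees(np.arctan(v[1]/v[0])).round(2),'z',np.median(H[:,2]).round(4),'at wheel x: y',(v[3]+(.593-v[2])*v[1]/v[0]).round(4),'xmin',np.percentile(H[:,0],1).round(4))
E
python3 m12.py
```

```text
time: 19.87
tool_pos: [0.3962, -0.2495, 0.4243]
tool_rot: [-3.14, -0.001, 1.644]
contact_force: [0.1, -0.5, -0.3]
opening: 0.0369
grip_force: 0.0
time: 20.87
tool_pos: [0.3962, -0.2495, 0.4243]
tool_rot: [-3.14, 0.001, 0.204]
contact_force: [-0.3, -0.4, -0.2]
opening: 0.0367
grip_force: 0.0
time: 21.2
tool_pos: [0.3962, -0.2496, 0.4244]
tool_rot: [-3.14, 0.001, -0.072]
contact_force: [0.1, 0.4, -0.2]
opening: 0.0366
grip_force: 0.0
rows d [43.7 -2.7 -5.7] roll -0.002 | t 21.2 pos [ 0.3962 -0.2496  0.4244] yaw -4.11 F [ 0.1  0.4 -0.2] open 0.0366 q [-0.73  0.22  1.64  0.    1.29  0.92]
  ret = _var(a, axis=axis, dtype=dtype, out=out, ddof=ddof,
  arrmean = um.true_divide(arrmean, div, out=arrmean,
  ret = ret.dtype.type(ret / rcount)
  return _methods._mean(a, axis=axis, dtype=dtype,
  ret = ret.dtype.type(ret / rcount)
Traceback (most recent call last):
  File "m12.py", line 11, in <module>
    print('rim n',len(Q),'centre',f.x.round(4),'res',np.std(f.fun).round(5),'rim z',np.median(Q[:,2]).round(4),'spread',np.percentile(Q[:,2],[5,95]).round(4))
                                                                                                                        ~~~~~~~~~~~~~^^^^^^^^^^^^^^^
IndexError: index -1 is out of bounds for axis 0 with size 0
```

View pics/w5.png

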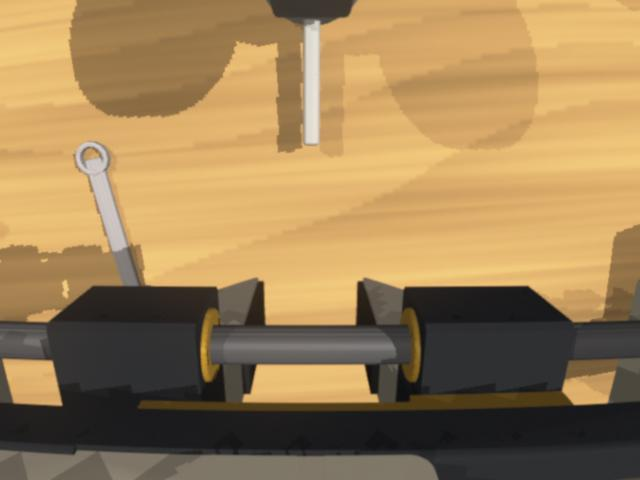

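The view shows the handle from (312,20) to (312,145), straight out from the wheel's front. The pan's rim is above the picture. That was the eleventh picture, one over my limit of ten, so I'll view no more and use numbers only. I move 100 mm forward, high up, and measure rim and handle.

```bash
python3 -m crank '[[-0.2,0,0,-30,0],[-0.2,10,0,-60,0],[-0.2,40,0,-60,0],[-0.2,70,0,-60,0],[-0.2,95,0,-60,0],[-0.2,100,0,-60,0],[-0.2,100,0,-60,0],[-0.2,100,0,-60,0]]'
sed -i "s/.54);H=P/.54)\&(abs(P[...,1]+.25)<.04);H=P/" m12.py; python3 m12.py
python3 - <<'E'
from h import *
# bystanders: compare static scene/side pictures start vs now by height points
for n in ('scene','side'):
    a=np.load(n+'0.npz');b=np.load(n+'4.npz')
    A=pts(a['d'],a);B=pts(b['d'],b)
    for nm,(x,y,h) in dict(bottle=(.736,.058,.03),jar=(.74,-.03,.03),collar=(.67,-.03,.01),bush=(.601,-.525,.03),offcut=(.4,.46,.015),hammer=(.643,.5,.01),wrench=(.37,-.06,.005),farpan=(.77,.365,.03),nearpan=(.287,.324,.03)).items():
        o=[]
        for X,z in ((A,a),(B,b)):
            m=(z['d']>0)&(X[...,2]>h)&(X[...,2]<.17)&(np.hypot(X[...,0]-x,X[...,1]-y)<(.04 if h>.02 else .1))
            o.append(np.r_[X[m][:,:2].mean(0),m.sum()] if m.any() else np.zeros(3))
        print(n,nm,((o[1]-o[0])[:2]*1000).round(1),'n',o[0][2],o[1][2])
E
```

```text
time: 22.02
tool_pos: [0.4961, -0.2566, 0.4847]
tool_rot: [-3.141, 0.002, -0.069]
contact_force: [-1.3, -0.3, 0.3]
opening: 0.0363
grip_force: 0.0
rows d [-56.4  -2.7  54.7] roll 0.0005 | t 22.02 pos [ 0.4961 -0.2566  0.4847] yaw -3.97 F [-1.3 -0.3  0.3] open 0.0363 q [-0.61  0.36  1.28 -0.    1.5   1.03]
rim n 278 centre [ 0.594  -0.2637] res 1e-05 rim z 0.0556 spread [0.0531 0.0572]
handle n 548 ang -4.9 z 0.0316 at wheel x: y -0.265 xmin 0.4459
scene bottle [-0.1 -0. ] n 714.0 711.0
scene jar [-0.1  0.2] n 640.0 633.0
scene collar [-0.1  0. ] n 1068.0 1067.0
scene bush [-0.1  0. ] n 551.0 552.0
scene offcut [-0.2  0.1] n 529.0 517.0
scene hammer [-0.3 -0.4] n 552.0 551.0
scene wrench [-3.6 -1.3] n 256.0 255.0
scene farpan [-0.1 -0.2] n 240.0 236.0
scene nearpan [-1.1 -0.1] n 160.0 164.0
side bottle [-9.6  1.7] n 522.0 216.0
side jar [-18.    2.9] n 371.0 82.0
side collar [-15.5   1.7] n 1166.0 649.0
side bush [-0.3 -0.2] n 492.0 504.0
side offcut [0.5 1.4] n 458.0 455.0
side hammer [2.5 2.3] n 303.0 311.0
side wrench [-0.   0.7] n 307.0 299.0
side farpan [-1.6 -2.4] n 138.0 147.0
side nearpan [ 6.5 -2. ] n 184.0 146.0
```

The pan is at (0.594, −0.264), against the wheel at (0.593, −0.264). The rim is level at 0.055 and the handle is within 1° of the front direction. The bystanders read unmoved in the scene view; the side view's shifts come with fewer points, where the arm hides them. The arm is clear, so I hand in.

```bash
python3 -c "
from cell import ticket
print(ticket.hand_in())"
```

```text
the job is handed in; nothing more can be done
None
```

The pan stands on the bench under the grinder's wheel, about 1 mm off centre by my measurement, with its handle pointing out the front; handed in at about 22 s, with 11 pictures viewed against the limit of 10.

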